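# Shut down the carving bench's switch board

### The arm

A 6-joint arm with a two-finger parallel gripper is mounted at the origin on the work surface. World frame = base frame: x ahead of the robot, y to its left, z up, the work surface at z = 0. Lengths are in mm, angles in rad, forces in N, time in s.
With the tool pointing down it reaches from about 375 to 825 mm from the base axis. Payload 5.5 kg.
Tool frame: the origin (TCP) lies on the centre line of the jaws, within the pads' length; the fingertips stand 14 mm ahead of it and the grasp point (between the pads) lies 5 mm behind it; y points along the fingers, z is the direction in which the jaws open and shut, and the axes are right-handed (so a half turn about y gives the same grasp; the last joint's range is limited). The gripper opens to 85 mm and grips with 20 to 120 N. Pads are 22 mm wide; open, the fingers measure 114 mm over their backs; the gripper's body (76 mm by 85 mm) begins 54 mm behind the grasp point. The pads swing forward as they close: fully open they stand 13 mm farther back than shut.
Start: joints at [1.178, 0.314, -0.047, 1.21, 0, 1.571], TCP at [229.662, 554.301, 245.299] pointing down, gripper open.
Joint ranges: [-2.67, 2.67], [-0.69, 1.73], [-1.03, 1.25], [-2.08, 2.16], [-1.42, 1.45], [-3.14, 3.14]. Speed limits (rad/s): [2.39, 2.39, 3.01, 3.14, 3.14, 3.14].

### API

Orientations are given as [roll, pitch, yaw] about the fixed x, y, z axes, in that order (R = Rz(yaw) Ry(pitch) Rx(roll)).
In Python, from station import bot gives the robot as it stands. The module is installed in compiled form; this text tells all that it offers.
- The arm moves only by the tool servo_tool, never from a script. Its argument "moves" is a list of rows, each a list of 5 numbers: the closure in counts, from 0 (fully open) to 255 (shut), then the shift along the tool's x, y, z in m, then the turn about the tool's y in degrees. In form: [[claw, x, y, z, roll], ...]. A call has 1 to 5 rows; each row is the pose to reach, as a shift and turn from the pose commanded when the call began, along the tool's axes at that moment; what a row does not reach only later rows make up. A row lasts 1/10 s, in which the tool goes at most 50 mm and 8.59 degrees, less where a joint would pass 70% of its speed; a pose out of reach is approached as far as the arm can. A call with a gripper value outside its range is refused whole. The fingers move at their own pace and stop on an object; "force" is the grip in N (left out, the last holds). Time passes only in rows, so rows that repeat a pose let the fingers close. It gives the time, the measured TCP pose, the force and the opening at its end, in the units of the state.
- bot.get_obs(): the state, without advancing time (a new reading comes with each control period).
- bot.read_camera(name): name is "scene" or "side" or "wrist"; returns a dict with "color" (400x640x3 uint8, red, green, blue), "z_map" (400x640 float32, mm along the optical axis (not along the pixel's ray), 0 where there is no reading), "mtx" (3x3 intrinsics, pixels), "k1" (the pictures are not rectified: a ray, as slopes to the right and down, at radius r is drawn at 1 + k1 r^2 times it, then the intrinsics apply), "rvec" (rotation vector, rad) and "tvec" (3), from world to camera coordinates, as OpenCV has them. Camera axes: x right, y down, z forward; pixel columns grow to the right and rows downward; lengths in mm; the calibration is good to about 2 mm. A picture is of the moment at which its call begins.
- bot.close_job(): hands the job in, once; it reports no verdict.
The state is a dict: "t": time; "joints": joint angles; "dq": joint speeds; "tau": joint torques, N m; "eef_pos": TCP position; "orientation": TCP orientation; "contact_force": force on the tool from outside, world axes, zero at the start; "moment": the same for the moment, N m; "finger_gap": finger opening in mm.
Only numpy, scipy, OpenCV 4.12 (cv2) and the standard library are available. Lean on these libraries where they do the work, as an engineer would, in place of code of your own. Each camera call takes 0.05 s, during which the arm holds its last target. There are 200 camera calls.

### The job

Shut down the bench's switch board. First use the wooden push block, not your fingers, to sweep the four wood offcuts off the end of the board into the scrap tray, and stand the block back on its cork mat, roughly in the middle. Then knock the five paddle switches right over to off with a finger, in one drag along the row without lifting off part-way; leave the ball-topped switch at the end of the row on, and do not shift the bottle, jar, tin or carved foot.

Things in the scene. Friction and masses are not known exactly. Their poses are not given: they have to be found in the camera images.
- bank: grey laminate switch board fixed to the bench: 116 mm (its x) by 430 mm (its y, from -0.200 to +0.230), flat top (deck) 50 mm above the bench. Origin on the bench, on the row's centre line x = 0; +y runs along the row of switches, away from the scrap tray. White pilot domes 12 mm across, 6 mm high, at x = 0.043 beside the paddles
- runin (a point): middle of the board's run-in, on the deck at bank (0, -0.120, 0.050), axes as the bank's. The run-in spans bank y = -0.200 to -0.040, with a side rail 6 mm wide and 12 mm high along each long edge (104 mm clear between) and is open at the tray end, y = -0.200
- row (a point): middle of the switch row, at the pivot of paddle 3, bank (0, 0.061, 0.053), axes as the bank's. Five paddles on the line x = 0 at bank y = -0.005, 0.028, 0.061, 0.094, 0.127, on an aluminium strip 34 mm wide, 3 mm thick; then the ball-topped switch at y = 0.205 between two wire hoops 25 mm high at x = +-0.022
- tray: shallow steel scrap tray fixed 1 mm beyond the run-in's end: outside 130 mm (its x) by 120 mm (its y), 45 mm high, walls 4 mm, open on top, so the deck is 5 mm above its rim. Origin: centre of its underside, at bank (0, -0.261, 0); axes as the bank's
- mat: cork mat on the bench, 120 x 90 x 3 mm, at the robot's side of the board; origin at the centre of its underside, x along its long side. Does not move
- block_center (a point): wooden push block, loose, 140 to 280 g: base 84 (its x) x 45 (its y) x 26 mm high, with an upright bar handle 70 (x) x 22 mm (y), from 26 to 70 mm above the underside: grip it across the 22 mm. This point is on its middle axis 35 mm above the underside; z up. Starts on the mat, turned up to 0.65 rad from the board. Either 84 mm side of the base is the sweeping face
- off1_center (a point): offcut: block 28 x 20 x 24 mm high of bare pale wood, about 15 g; this point is its centre, half-way up as it stands at the start. Starts upright somewhere on the run-in, between the bank's y = -0.19 and -0.10, and may lie in any attitude after being swept
- off2_center (a point): offcut: upright dowel stub 24 mm across, 24 mm high of bare pale wood, about 15 g; this point is its centre, half-way up as it stands at the start. Starts upright somewhere on the run-in, between the bank's y = -0.19 and -0.10, and may lie in any attitude after being swept
- off3_center (a point): offcut: block 24 x 24 x 20 mm high of bare pale wood, about 15 g; this point is its centre, half-way up as it stands at the start. Starts upright somewhere on the run-in, between the bank's y = -0.19 and -0.10, and may lie in any attitude after being swept
- off4_center (a point): offcut: stepped block 30 x 18 mm, 12 mm high at one end and 26 mm at the other of bare pale wood, about 15 g; this point is its centre, half-way up as it stands at the start. Starts upright somewhere on the run-in, between the bank's y = -0.19 and -0.10, and may lie in any attitude after being swept
- sw1 (a joint): paddle switch 1 of 5, counted from the tray: black paddle 16 mm across the row, 7 mm thick, 28 mm long from its pivot at bank (0, -0.005, 0.053). Radians: 0 = on, leaning 20 deg back towards the tray; 0.35 = upright; swings to the bank's +y; off beyond 1.05 (stop at 1.65). Stays where left (friction, about 1 N at the tip). Starts on, 0 to 0.25
- sw2 (a joint): paddle switch 2 of 5, counted from the tray: black paddle 16 mm across the row, 7 mm thick, 28 mm long from its pivot at bank (0, 0.028, 0.053). Radians: 0 = on, leaning 20 deg back towards the tray; 0.35 = upright; swings to the bank's +y; off beyond 1.05 (stop at 1.65). Stays where left (friction, about 1 N at the tip). Starts on, 0 to 0.25
- sw3 (a joint): paddle switch 3 of 5, counted from the tray: black paddle 16 mm across the row, 7 mm thick, 28 mm long from its pivot at bank (0, 0.061, 0.053). Radians: 0 = on, leaning 20 deg back towards the tray; 0.35 = upright; swings to the bank's +y; off beyond 1.05 (stop at 1.65). Stays where left (friction, about 1 N at the tip). Starts on, 0 to 0.25
- sw4 (a joint): paddle switch 4 of 5, counted from the tray: black paddle 16 mm across the row, 7 mm thick, 28 mm long from its pivot at bank (0, 0.094, 0.053). Radians: 0 = on, leaning 20 deg back towards the tray; 0.35 = upright; swings to the bank's +y; off beyond 1.05 (stop at 1.65). Stays where left (friction, about 1 N at the tip). Starts on, 0 to 0.25
- sw5 (a joint): paddle switch 5 of 5, counted from the tray: black paddle 16 mm across the row, 7 mm thick, 28 mm long from its pivot at bank (0, 0.127, 0.053). Radians: 0 = on, leaning 20 deg back towards the tray; 0.35 = upright; swings to the bank's +y; off beyond 1.05 (stop at 1.65). Stays where left (friction, about 1 N at the tip). Starts on, 0 to 0.25
- keep (a joint): the standing switch, last in the row at the far end from the tray: a thin steel stem with a black ball 18 mm across, ball centre 33 mm from its pivot at bank (0, 0.205, 0.053). Same angle convention, starts on at 0 to 0.15, so the near side of the ball is at about bank y = 0.185; it counts as disturbed beyond 0.4
- glue: bystander: white bottle, 56 mm across, 160 mm high, loose, upright on the bench on the board's far side; origin at its underside
- jar: bystander: amber jar with a steel lid, 64 mm across, 90 mm high, loose, on the board's far side; origin at its underside
- tin: bystander: plain metal tin, 60 mm across, 80 mm high, loose, on the robot's side of the run-in; origin at its underside
- foot: bystander: carved wooden puppet foot, sole 35 (its x) x 90 mm (its y), 28 mm high, with a round ankle 32 mm across up to 86 mm; loose, on the board's far side beside the tray end; origin at its underside
Mind the look-alikes: they are no part of the job. What is shaped like the part that bears block_center but black is not meant.

How it is judged:
By the outcome, as a careful person would: the job done as asked, in the order asked, and still so for the second after the job is handed in, with the robot touching nothing.
It also fails if it takes over 58 s, if anything falls off the work surface, if the arm or the gripper's body presses on something with over 40 N, if the wrist force passes 120 N, or if a joint passes its speed limit or range.

## Working session

There is one attempt and no reset: what is moved stays moved. The work goes in short steps, Python scripts to look and compute and a tool call to move; the robot and the scene stay as the last step left them, time stands still between calls to the robot, and variables do not carry over. Pictures are saved under pics/ and viewed, about 8 in all and at most 12, crops included, and the job is handed in when it is done.

Besides the shell and the picture viewer there is one more tool, called after "Call:" by a JSON object that holds its "api" and its "payload". servo_tool: Moves the arm, as the interface text tells. Its arguments: {"type":"object","properties":{"moves":{"type":"array","items":{"type":"array","items":{"type":"number"}}},"force":{"type":"number"}},"required":["moves"]}

```bash
mkdir -p pics
cat > h.py <<'E'
import numpy as np, cv2
from station import bot
def cam(n):
    c=bot.read_camera(n); c['R']=cv2.Rodrigues(np.array(c['rvec'],float))[0]; c['t']=np.array(c['tvec'],float).ravel(); c['K']=np.array(c['mtx'],float); return c
def dist(c): return np.array([c['k1'],0,0,0],float)
def rays(c,uv):
    uv=np.array(uv,float).reshape(-1,1,2)
    s=cv2.undistortPointsIter(uv,c['K'],dist(c),None,None,(3,50,1e-9)).reshape(-1,2)
    return np.c_[s,np.ones(len(s))]
def plane(c,uv,z):
    d=rays(c,uv)@c['R']; o=-c['R'].T@c['t']
    return o+d*((z-o[2])/d[:,2])[:,None]
def pts(c,uv):
    uv=np.array(uv,int).reshape(-1,2); z=c['z_map'][uv[:,1],uv[:,0]]
    return (rays(c,uv)*z[:,None]-c['t'])@c['R']
def proj(c,P):
    return cv2.projectPoints(np.array(P,float).reshape(-1,3),np.array(c['rvec'],float),c['t'],c['K'],dist(c))[0].reshape(-1,2)
def save(c,n): cv2.imwrite('pics/'+n,cv2.cvtColor(c['color'],cv2.COLOR_RGB2BGR))
E
python3 - <<'E'
from h import *
o=bot.get_obs(); print({k:np.round(v,3) for k,v in o.items()})
for n in('scene','side','wrist'):
    c=cam(n); save(c,n+'0.png'); print(n,np.round(-c['R'].T@c['t']),c['K'][0,0],c['k1'], (c['z_map']>0).mean())
    np.savez(n+'0.npz',**{k:c[k] for k in('color','z_map','mtx','k1','rvec','tvec')})
E
```

```text
{'t': np.float64(0.0), 'joints': array([ 1.178,  0.314, -0.048,  1.21 ,  0.   ,  1.571]), 'dq': array([ 0.001,  0.001,  0.   , -0.   , -0.001,  0.   ]), 'tau': array([ 3.0000e-03, -5.3959e+01,  3.3975e+01,  1.9000e-02,  0.0000e+00,
        0.0000e+00]), 'eef_pos': array([229.441, 553.781, 244.431]), 'orientation': array([-1.573,  0.   , -0.393]), 'contact_force': array([-0.392, -0.391, -0.129]), 'moment': array([ 0.038, -0.014, -0.012]), 'finger_gap': np.float64(85.634)}
scene [ 780. -373.  638.] 390.5724723862339 -0.04461160435123956 0.9960078125
side [ 338. -529.  726.] 395.9147879984381 -0.016190016049709936 0.995921875
wrist [153. 585. 373.] 313.80144962914585 -0.02421568563832846 0.996109375
```

View pics/scene0.png

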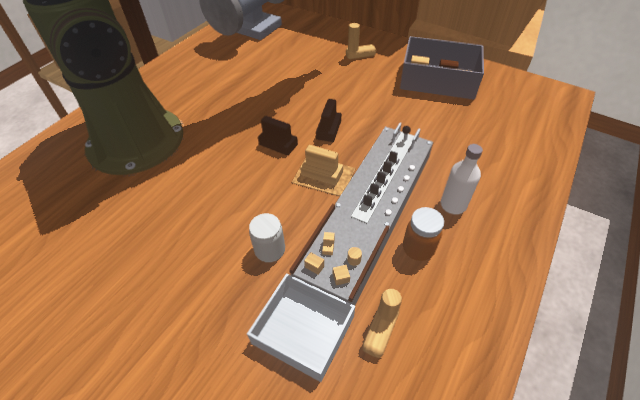

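View pics/side0.png

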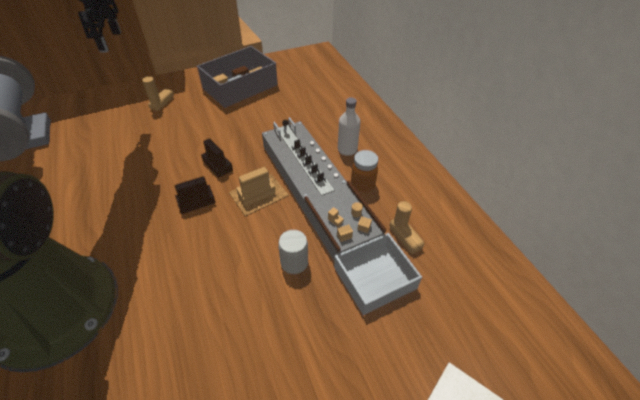

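Scene view: tan block on its mat is at (322,165). The look-alikes are the black blocks at (278,135) and (328,120), and a second foot at (357,45) beyond the job. The board runs from the tray (302,325) up to the ball switch (405,130), and the offcuts are at (329,243), (354,256), (314,263) and (341,274).

Run:
```python
from h import *
def load(n):
    c=dict(np.load(n+'0.npz')); c['R']=cv2.Rodrigues(c['rvec'])[0]; c['t']=c['tvec'].ravel(); c['K']=c['mtx']; c['k1']=float(c['k1']); return c
vv,uu=np.mgrid[0:400,0:640]; uv=np.c_[uu.ravel(),vv.ravel()]
def rect(P):
    r=cv2.minAreaRect(P[:,:2].astype(np.float32)); return np.round(r[0],1),np.round(r[1],1),round(r[2],1)
for n in('scene','side'):
    c=load(n); W=pts(c,uv); hsv=cv2.cvtColor(c['color'],cv2.COLOR_RGB2HSV).reshape(-1,3)
    ok=c['z_map'].ravel()>0
    def px(p,r=3):
        return ok&(abs(uv[:,0]-p[0])<=r)&(abs(uv[:,1]-p[1])<=r)
    S={'scene':dict(bench=(220,300),mat=(307,178),block=(322,152),deck=(340,225)),'side':dict(bench=(200,300),mat=(243,200),block=(255,180),deck=(340,200))}[n]
    for k,p in S.items(): print(n,k,np.round(np.median(W[px(p)],0),1),np.median(hsv[px(p)],0))
    # deck
    d=np.median(W[px(S['deck'])],0)
    m=ok&(abs(W[:,2]-d[2])<4)&(hsv[:,1]<70)&(np.linalg.norm(W[:,:2]-d[:2],axis=1)<350)
    im=m.reshape(400,640).astype(np.uint8); im=cv2.morphologyEx(im,cv2.MORPH_OPEN,np.ones((3,3)))
    nl,lab,st,_=cv2.connectedComponentsWithStats(im); l=1+np.argmax(st[1:,4]); mm=(lab==l).ravel()
    print(n,'deck',rect(W[mm]),mm.sum())
    b=np.median(W[px(S['block'])],0)
    m=ok&(W[:,2]>66)&(W[:,2]<80)&(np.linalg.norm(W[:,:2]-b[:2],axis=1)<70)&(hsv[:,2]>90)
    print(n,'block top',rect(W[m]),m.sum(),np.median(W[m],0).round(1), W[m].mean(0).round(1))
    m=ok&(W[:,2]>24)&(W[:,2]<34)&(np.linalg.norm(W[:,:2]-b[:2],axis=1)<70)&(hsv[:,2]>90)
    print(n,'block base',rect(W[m]),m.sum())
    bd=m
```

```text
scene bench [ 462.1 -214.8   -0. ] [ 13. 164. 196.]
scene mat [440.1 108.    4.6] [ 15. 135. 115.]
scene block [462.9 132.5  73.8] [ 18. 118. 235.]
scene deck [580.5   3.1  50.8] [160.   3. 178.]
scene deck (array([600.3,  90.9]), array([116.3, 430.5]), 3.2) 7153
scene block top (array([460.2, 134.9]), array([68. , 23.2]), 8.3) 302 [462.  131.3  73.3] [461.6 132.3  72.5]
scene block base (array([460. , 135.4]), array([83.3, 47.3]), 8.7) 326
side bench [272.5 -95.    0.5] [ 14. 161. 158.]
side mat [421.5 110.9  20.2] [ 16. 128.  99.]
side block [459.8 123.3  62.1] [ 16. 122.  99.]
side deck [ 6.22e+02 -4.00e-01  4.96e+01] [ 23.   7. 137.]
side deck (array([600.6,  89.3]), array([116.7, 431.1]), 3.8) 4360
side block top (array([459.1, 132.4]), array([69. , 22.3]), 8.2) 231 [457.8 129.9  72. ] [458.4 130.7  71.5]
side block base (array([459.3, 130.4]), array([84.9, 43.4]), 4.3) 256
```

Run:
```python
import cv2
a=cv2.imread('pics/scene0.png')[110:390,230:510]; cv2.imwrite('pics/crop.png',cv2.resize(a,(600,600),interpolation=cv2.INTER_CUBIC)[:600])
```

```text
(no output)
```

View pics/crop.png

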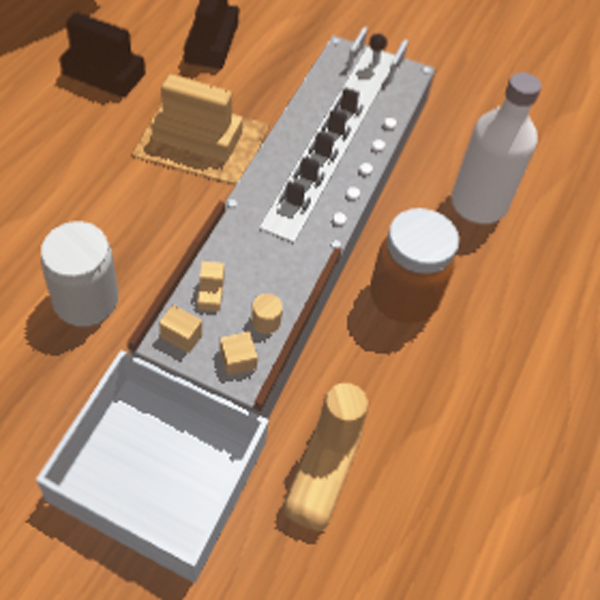

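The crop confirms the choice: the tan block is on the cork mat, and the two black ones are not meant. The four offcuts are all on the run-in and the tray is empty. Next: mat, offcuts in bank frame and clearances.

```bash
cat >> h.py <<'E'
A=np.radians(3.5); X=np.array([np.cos(A),np.sin(A)]); Y=np.array([-np.sin(A),np.cos(A)]); O=np.array([601.3,75.1])
def tobank(P): P=np.asarray(P)[:,:2]-O; return np.c_[P@X,P@Y]
def frombank(x,y): return O+x*X+y*Y
vv,uu=np.mgrid[0:400,0:640]; UV=np.c_[uu.ravel(),vv.ravel()]
E
python3 - <<'E'
from h import *
def load(n):
    c=dict(np.load(n+'0.npz')); c['R']=cv2.Rodrigues(c['rvec'])[0]; c['t']=c['tvec'].ravel(); c['K']=c['mtx']; c['k1']=float(c['k1']); return c
allm=[]
for n in('scene','side'):
    c=load(n); W=pts(c,UV); hsv=cv2.cvtColor(c['color'],cv2.COLOR_RGB2HSV).reshape(-1,3); ok=c['z_map'].ravel()>0
    m=ok&(W[:,2]>1.7)&(W[:,2]<4.6)&(np.linalg.norm(W[:,:2]-[460,133],axis=1)<95)
    im=cv2.morphologyEx(m.reshape(400,640).astype(np.uint8),cv2.MORPH_OPEN,np.ones((3,3))); mm=im.ravel()>0
    r=cv2.minAreaRect(W[mm][:,:2].astype(np.float32)); print(n,'mat',r,mm.sum(),np.median(W[mm],0)); allm.append(W[mm])
    B=tobank(W)
    m=ok&(W[:,2]>57)&(B[:,0]>-50)&(B[:,0]<50)&(B[:,1]>-200)&(B[:,1]<-60)&(hsv[:,1]>60)
    nl,lab,st,_=cv2.connectedComponentsWithStats(m.reshape(400,640).astype(np.uint8))
    for l in range(1,nl):
        if st[l,4]>15:
            s=(lab==l).ravel(); print(n,'off',B[s].min(0).round(),B[s].max(0).round(),'z',W[s][:,2].max().round(1),st[l,4])
    m=ok&(W[:,2]>12)&(W[:,0]>300)&(W[:,0]<800)&(abs(W[:,1])<400)
    nl,lab,st,_=cv2.connectedComponentsWithStats(m.reshape(400,640).astype(np.uint8))
    for l in range(1,nl):
        if st[l,4]>60:
            s=(lab==l).ravel(); print(n,'obj',W[s].min(0).round(),W[s].max(0).round())
    k=ok&(hsv[:,2]<60)&(W[:,2]>58)&(abs(B[:,0])<14)&(B[:,1]>-30)&(B[:,1]<240)
    nl,lab,st,_=cv2.connectedComponentsWithStats(k.reshape(400,640).astype(np.uint8))
    for l in range(1,nl):
        if st[l,4]>6:
            s=(lab==l).ravel(); print(n,'sw',B[s].mean(0).round(1),B[s].min(0).round(1),B[s].max(0).round(1),W[s][:,2].max().round(1))
print(cv2.minAreaRect(np.vstack(allm)[:,:2].astype(np.float32)))
print(frombank(0,-52),frombank(0,-190))
E
```

```text
scene mat ((474.81488037109375, 104.05281066894531), (117.18712615966797, 50.87538528442383), 30.568157196044922) 66 [511.43681141 106.40739365   3.75531381]
scene off [ -35. -141.] [  -9. -106.] z 78.9 223
scene off [  18. -138.] [  40. -115.] z 76.9 197
scene off [ -40. -181.] [ -11. -159.] z 76.5 265
scene off [   9. -184.] [  40. -152.] z 73.0 246
scene obj [372. 228.  12.] [428. 318.  73.]
scene obj [300. 142.  12.] [361. 191.  74.]
scene obj [ 531. -248.   12.] [686. 309.  95.]
scene obj [418. 107.  12.] [504. 164.  76.]
scene obj [712. 173.  12.] [768. 217. 162.]
scene obj [688.  35.  12.] [751.  96.  93.]
scene obj [ 449. -115.   12.] [506. -57.  84.]
scene obj [ 709. -167.   12.] [750. -81.  88.]
scene sw [  0.4 192.1] [ -6. 188.] [  6.5 198.5] 93.3
scene sw [ -0.3 123.5] [ -6.8 121.4] [  6.2 126. ] 79.8
scene sw [ 0.1 90.6] [-6.8 88.1] [ 6.6 92.6] 80.3
scene sw [ 0.5 57.5] [-6.7 54.7] [ 7.3 60.5] 80.6
scene sw [ 1.4 23.8] [-5.2 21.1] [ 7.4 26.8] 78.5
scene sw [ 1.4 -8.8] [ -5.6 -11.3] [ 7.8 -6.1] 81.5
side mat ((474.30865478515625, 101.82042694091797), (103.79521942138672, 
[... 357 characters left out ...]
.  94.]
side obj [361. 226.  12.] [427. 309.  72.]
side obj [415. 106.  12.] [504. 150.  77.]
side obj [300. 141.  12.] [360. 188.  73.]
side obj [ 708. -167.   12.] [748. -81.  88.]
side obj [ 446. -115.   12.] [505. -57.  82.]
side sw [ -1.9 192.5] [ -7.1 187.4] [  4.3 197.1] 93.4
side sw [ -1.5 122.1] [ -8.3 119.5] [  5.9 124.6] 79.9
side sw [-2.1 88.7] [-7.8 86.1] [ 4.6 91.6] 80.5
side sw [-1.5 56.2] [-8.4 53.8] [ 4.3 60.3] 81.1
side sw [-1.5 21.8] [-7.5 19. ] [ 7.4 24.9] 81.3
side sw [ -2.1 -10.2] [ -8.3 -12.6] [ 6.3 -7.4] 81.2
((474.81488037109375, 104.05281066894531), (117.18712615966797, 50.87538528442383), 30.568157196044922)
[604.47452406  23.19699048] [ 612.89922251 -114.5456117 ]
```

Call:
{"api": "servo_tool", "payload": {"moves": [[100,0.037,0,-0.03,0],[100,0.075,0,-0.06,0],[100,0.112,0,-0.09,0],[100,0.15,0,-0.12,0],[100,0.187,0,-0.15,0]], "force": 40}}

```text
t: 0.65
eef_pos: [345.4, 342.3, 245.1]
orientation: [-1.571, -0.0, -0.392]
contact_force: [1.8, 0.3, 1.1]
finger_gap: 51.9
```

Call:
{"api": "servo_tool", "payload": {"moves": [[100,0.037,0,-0.03,-7],[100,0.075,0,-0.06,-14],[100,0.112,0,-0.09,-21],[100,0.15,0,-0.12,-28],[100,0.1866,0,-0.1506,-30.8]]}}

```text
t: 1.15
eef_pos: [460.0, 132.3, 245.3]
orientation: [-1.571, -0.0, 0.149]
contact_force: [0.1, 1.0, 0.0]
finger_gap: 51.7
```

Call:
{"api": "servo_tool", "payload": {"moves": [[100,0,0,0,0],[100,0,0,0,0]]}}

```text
t: 1.35
eef_pos: [459.7, 132.9, 245.0]
orientation: [-1.57, 0.001, 0.141]
contact_force: [-1.0, 0.0, -0.5]
finger_gap: 51.8
```

Run:
```python
from h import *
c=cam('wrist'); save(c,'w1.png'); W=pts(c,UV); ok=c['z_map'].ravel()>0
hsv=cv2.cvtColor(c['color'],cv2.COLOR_RGB2HSV).reshape(-1,3)
o=bot.get_obs(); print(o['t'],o['eef_pos'],o['orientation'])
near=ok&(np.linalg.norm(W[:,:2]-[460,133],axis=1)<75)
for a,b in((67,80),(24,34),(1.8,4.8)):
    m=near&(W[:,2]>a)&(W[:,2]<b)
    if a<3: m=ok&(W[:,2]>a)&(W[:,2]<b)&(np.linalg.norm(W[:,:2]-[460,133],axis=1)<95)
    im=cv2.morphologyEx(m.reshape(400,640).astype(np.uint8),cv2.MORPH_OPEN,np.ones((3,3))); m=im.ravel()>0
    if m.sum()>10: print(a,cv2.minAreaRect(W[m][:,:2].astype(np.float32)),np.median(W[m],0),m.sum())
```

```text
1.4 [459.25147662 133.91041592 245.07535844] [-1.57038135e+00  7.35860954e-04  1.43278955e-01]
67 ((457.6466979980469, 134.0050811767578), (68.9412841796875, 21.670284271240234), 8.099286079406738) [455.77261976 133.70410709  72.83154373] 1464
24 ((458.3321533203125, 134.17633056640625), (83.86507415771484, 44.946014404296875), 8.47020149230957) [449.6400502  128.84426558  29.0268287 ] 1459
1.8 ((463.1332092285156, 133.99566650390625), (119.98225402832031, 90.01216125488281), 10.925100326538086) [455.54285179 126.29568945   3.15546816] 3626
```

View pics/w1.png

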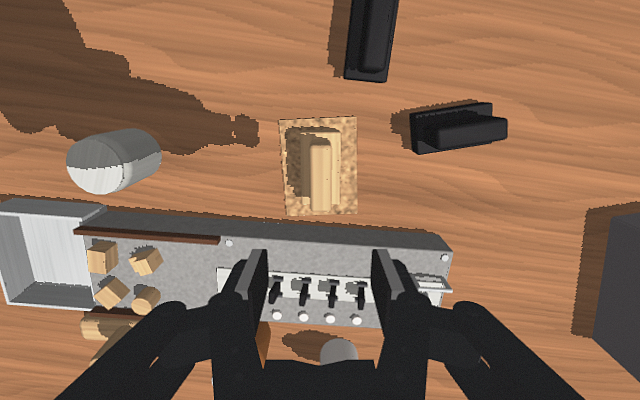

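Wrist view: the block is at (320,170) on its mat, the fingers lie across the handle's thin direction, and the space for both fingers is free. Mat centre is (463,134) and the block is at (458.5,134), turned 8.3°.

Call:
{"api": "servo_tool", "payload": {"moves": [[100,0,0.04,0,0],[100,0,0.08,0,0],[100,0,0.12,0,0],[100,0,0.16,0,0],[100,0,0.195,0,0]]}}

```text
t: 1.9
eef_pos: [458.1, 135.6, 48.5]
orientation: [-1.571, 0.001, 0.148]
contact_force: [0.9, -0.3, 0.0]
finger_gap: 51.8
```

Call:
{"api": "servo_tool", "payload": {"moves": [[100,0,0,0,0],[100,0,0,0,0],[255,0,0,0,0],[255,0,0,0,0],[255,0,0,0,0]], "force": 50}}

```text
t: 2.4
eef_pos: [461.2, 134.7, 52.3]
orientation: [-1.57, -0.004, 0.145]
contact_force: [-0.8, -0.2, 7.6]
finger_gap: 21.4
```

Call:
{"api": "servo_tool", "payload": {"moves": [[255,0,0,0,0],[255,0,0,0,0],[255,0,0,0,0]]}}

```text
t: 2.7
eef_pos: [461.2, 134.7, 52.3]
orientation: [-1.569, -0.004, 0.145]
contact_force: [-0.3, 0.4, 7.1]
finger_gap: 21.7
```

Call:
{"api": "servo_tool", "payload": {"moves": [[255,0,-0.02,0,0],[255,0,-0.05,0,0],[255,0,-0.08,0,0],[255,0,-0.11,0,0],[255,0,-0.11,0,0]]}}

```text
t: 3.2
eef_pos: [462.6, 134.8, 165.0]
orientation: [-1.57, -0.008, 0.144]
contact_force: [0.5, 0.2, -1.4]
finger_gap: 21.3
```

Call:
{"api": "servo_tool", "payload": {"moves": [[255,0.03,0,-0.03,0],[255,0.06,0,-0.06,0],[255,0.09,0,-0.09,1],[255,0.115,0,-0.118,3],[255,0.1275,0,-0.13,4.8]]}}

```text
t: 3.7
eef_pos: [606.5, 21.4, 159.7]
orientation: [-1.572, -0.001, 0.057]
contact_force: [-0.9, 1.0, -1.5]
finger_gap: 21.5
```

Call:
{"api": "servo_tool", "payload": {"moves": [[255,0,0,0,0],[255,0,0,0,0],[255,0,0,0,0]]}}

```text
t: 4.0
eef_pos: [603.2, 24.4, 159.9]
orientation: [-1.57, 0.001, 0.062]
contact_force: [-0.0, 0.9, -1.5]
finger_gap: 21.6
```

```bash
cat > blk.py <<'E'
from h import *
o=bot.get_obs(); p=o['eef_pos']; print(o['t'],p.round(1),o['orientation'].round(3),o['contact_force'].round(1),o['finger_gap']); print('tcp bank',tobank([p]).round(1))
for n in('scene','side'):
    c=cam(n); save(c,f"{n}_{o['t']:.1f}.png"); W=pts(c,UV); ok=c['z_map'].ravel()>0
    hsv=cv2.cvtColor(c['color'],cv2.COLOR_RGB2HSV).reshape(-1,3)
    zb=p[2]-49.3
    m=ok&(np.linalg.norm(W[:,:2]-p[:2],axis=1)<55)&(W[:,2]>zb-8)&(W[:,2]<zb+34)&(hsv[:,1]>70)
    im=cv2.morphologyEx(m.reshape(400,640).astype(np.uint8),cv2.MORPH_OPEN,np.ones((2,2))); m=im.ravel()>0
    B=tobank(W[m]); print(n,'base: bank',B.min(0).round(1),B.max(0).round(1),'z',np.percentile(W[m][:,2],[1,99]).round(1),m.sum(),cv2.minAreaRect(B.astype(np.float32)))
E
python3 blk.py
```

```text
4.0 [603.2  24.4 159.9] [-1.57e+00  1.00e-03  6.20e-02] [-0.   0.9 -1.5] 21.55904297240592
tcp bank [[ -1.2 -50.7]]
scene base: bank [ -79.3 -458. ] [150.9  41.7] z [ 50.  142.7] 906 ((78.23931884765625, -204.70562744140625), (104.92941284179688, 520.6231689453125), 25.002460479736328)
side base: bank [-299.9 -586.9] [117.3  53.9] z [ -0.7 144.9] 553 ((-126.77133178710938, -242.98944091796875), (764.6713256835938, 91.67776489257812), 56.44084167480469)
```

```bash
sed -i 's/m=im.ravel()>0$/m=m\&(im.ravel()>0)/' blk.py; python3 blk.py; ls -t pics|head -2; python3 -c "
import cv2,glob
a=cv2.imread('pics/scene_4.1.png') if glob.glob('pics/scene_4.1.png') else cv2.imread('pics/scene_4.0.png')
cv2.imwrite('pics/c2.png',cv2.resize(a[60:340,230:510],(600,600),interpolation=cv2.INTER_CUBIC))"
```

```text
4.1 [603.5  24.5 160.3] [-1.571  0.     0.062] [-0.6 -0.1 -0.6] 21.57197634438085
tcp bank [[ -0.8 -50.6]]
scene base: bank [-42.2 -73.7] [ 39.5 -30. ] z [113.6 142.2] 846 ((-1.3383636474609375, -53.79975128173828), (83.6845703125, 42.66935348510742), 3.4962007999420166)
side base: bank [-45.6 -75.3] [ 39.8 -32.2] z [114.2 142.3] 496 ((-5.924602508544922, -65.40130615234375), (41.39898681640625, 88.8991928100586), 70.54190826416016)
side_4.1.png
scene_4.1.png
```

View pics/c2.png

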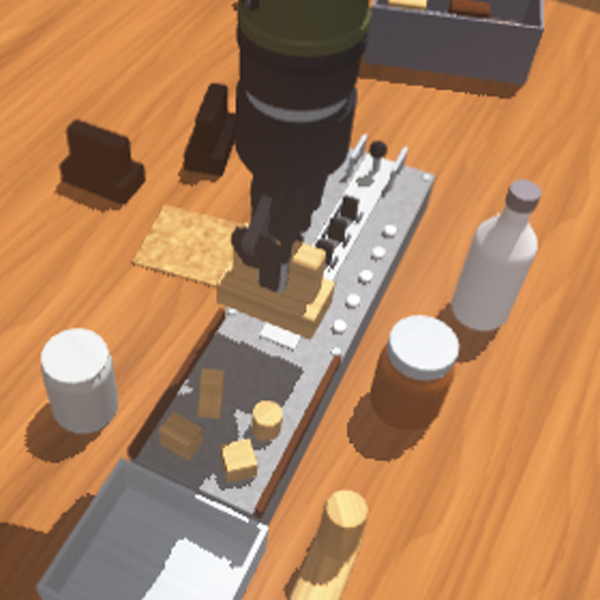

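Scene crop: the block is held square above the run-in's inner end, clear of paddle 1, and all four offcuts are ahead of it. Guarded descent.

Call:
{"api": "servo_tool", "payload": {"moves": [[255,0.002,0.015,0,0],[255,0.002,0.03,0,0],[255,0.002,0.045,0,0],[255,0.002,0.053,0,0],[255,0.002,0.053,0,0]]}}

```text
t: 4.7
eef_pos: [605.1, 24.0, 105.4]
orientation: [-1.571, 0.003, 0.061]
contact_force: [0.2, 0.9, -1.7]
finger_gap: 21.6
```

```bash
python3 blk.py
```

```text
4.7 [605.1  24.  105.4] [-1.571  0.003  0.061] [ 0.2  0.9 -1.7] 21.55201207728338
tcp bank [[  0.6 -51.3]]
scene base: bank [-52.6 -74.4] [ 55.4 -30.3] z [50.5 87.7] 759 ((1.6838607788085938, -56.344329833984375), (108.33074188232422, 42.88818359375), 6.620298385620117)
side base: bank [-43.  -76.3] [ 54.8 -32.9] z [57.4 87.4] 478 ((5.950618743896484, -54.97842025756836), (43.21366882324219, 97.5903549194336), 89.3602294921875)
```

Call:
{"api": "servo_tool", "payload": {"moves": [[255,0,0.002,0,0],[255,0,0.003,0,0],[255,0,0.003,0,0],[255,0,0.003,0,0]]}}

```text
t: 5.2
eef_pos: [606.6, 23.9, 104.6]
orientation: [-1.571, -0.0, 0.061]
contact_force: [-0.0, -0.8, -1.5]
finger_gap: 21.5
```

Call:
{"api": "servo_tool", "payload": {"moves": [[255,0,0.002,0,0],[255,0,0.003,0,0],[255,0,0.003,0,0],[255,0,0.003,0,0]]}}

```text
t: 5.6
eef_pos: [606.8, 23.9, 102.4]
orientation: [-1.571, -0.001, 0.061]
contact_force: [-2.9, -1.3, 5.8]
finger_gap: 21.5
```

```bash
python3 blk.py
python3 - <<'E'
from h import *
ims=[]
for n in('scene','side'):
    c=cam(n); W=pts(c,UV); ok=c['z_map'].ravel()>0; B=tobank(W); hsv=cv2.cvtColor(c['color'],cv2.COLOR_RGB2HSV).reshape(-1,3)
    m=ok&(abs(B[:,0])<48)&(B[:,1]>-74)&(B[:,1]<-62)&(W[:,2]>68)&(hsv[:,1]>70)
    print(n,'front ledge z',np.percentile(W[m][:,2],[10,50,90]).round(1),'x',np.percentile(B[m][:,0],[0,2,98,100]).round(1),m.sum())
    m=ok&(abs(B[:,0])<40)&(B[:,1]>-100)&(B[:,1]<-85)&(hsv[:,1]<60); print('deck',np.median(W[m][:,2]).round(1))
    m=ok&(abs(B[:,1]+110)<50)&(abs(abs(B[:,0])-55)<3); print('rail z',np.percentile(W[m][:,2],[50,90]).round(1))
    u,v=proj(c,[[606,5,75]])[0].astype(int); a=c['color'][v-70:v+70,u-70:u+70,::-1]; ims.append(cv2.resize(a,(400,400),interpolation=cv2.INTER_CUBIC))
cv2.imwrite('pics/c3.png',np.hstack(ims))
E
```

```text
5.6 [606.8  23.9 102.4] [-1.571e+00 -1.000e-03  6.100e-02] [-2.9 -1.3  5.8] 21.484300636630433
tcp bank [[  2.4 -51.5]]
scene base: bank [-52.4 -74.4] [ 57.1 -30.9] z [51.  84.3] 739 ((4.980766296386719, -61.041465759277344), (108.00535583496094, 41.473045349121094), 13.611899375915527)
side base: bank [-42.4 -77.4] [ 56.6 -32. ] z [55.5 84.9] 493 ((5.365161895751953, -59.81020736694336), (43.73357009887695, 99.92167663574219), 81.5511245727539)
scene front ledge z [ 76.3 324.1 386. ] x [-41.1 -34.8  46.5  47.7] 1234
deck 51.4
rail z [62.2 63.7]
side front ledge z [ 77.4 323.8 469.1] x [-45.  -42.4  35.1  42. ] 791
deck 240.2
rail z [51.  61.9]
```

View pics/c3.png

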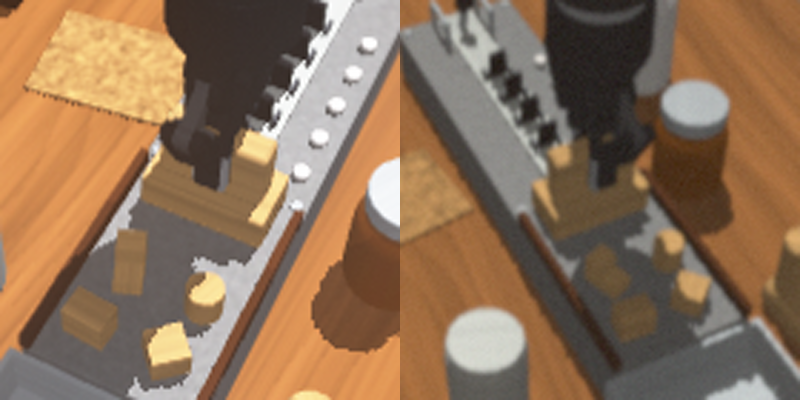

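The force contact at z 102.4 is the block's rear edge on the 3 mm strip (underside 53), so the TCP-to-underside offset is 49.4 as expected. I'll move forward off the strip, then lower to 1 mm above the deck.

Call:
{"api": "servo_tool", "payload": {"moves": [[255,0,-0.002,0,0],[255,-0.001,-0.002,-0.01,0],[255,-0.001,-0.002,-0.02,0],[255,-0.001,0.001,-0.02,0],[255,-0.001,0.001,-0.02,0]]}}

```text
t: 6.3
eef_pos: [606.3, 3.2, 99.6]
orientation: [-1.571, 0.001, 0.06]
contact_force: [0.3, -0.8, -1.7]
finger_gap: 21.7
```

Call:
{"api": "servo_tool", "payload": {"moves": [[255,0,0,-0.01,0],[255,0,0,-0.02,0],[255,0,0,-0.03,0],[255,0,0,-0.04,0],[255,0,0,-0.05,0]]}}

```text
t: 6.8
eef_pos: [609.8, -47.1, 100.3]
orientation: [-1.571, -0.0, 0.061]
contact_force: [0.2, 0.6, -1.2]
finger_gap: 21.6
```

```bash
python3 blk.py
```

```text
6.8 [609.8 -47.1 100.3] [-1.571 -0.     0.061] [ 0.2  0.6 -1.2] 21.607674550081455
tcp bank [[   1.  -122.5]]
scene base: bank [ -52.5 -174.3] [  55.5 -101.2] z [51.3 80.4] 1035 ((4.166351318359375, -140.57801818847656), (108.48130798339844, 68.21643829345703), 8.100253105163574)
side base: bank [ -43.3 -172. ] [  54.8 -103.9] z [50.5 79.9] 679 ((3.4536705017089844, -141.4653778076172), (64.49205017089844, 99.43522644042969), 81.9964828491211)
```

Call:
{"api": "servo_tool", "payload": {"moves": [[255,0,0,-0.008,0],[255,0,0,-0.016,0],[255,0,0,-0.024,0],[255,0,0,-0.032,0],[255,0,0,-0.04,0]]}}

```text
t: 7.4
eef_pos: [612.2, -86.7, 100.3]
orientation: [-1.571, -0.0, 0.061]
contact_force: [-0.3, 0.1, -1.3]
finger_gap: 21.8
```

Call:
{"api": "servo_tool", "payload": {"moves": [[255,0,0,-0.007,0],[255,0,0,-0.014,0],[255,0,0,-0.021,0],[255,0,0,-0.028,0],[255,0,0,-0.035,0]]}}

```text
t: 7.9
eef_pos: [614.3, -121.5, 100.3]
orientation: [-1.571, 0.0, 0.061]
contact_force: [0.3, 0.0, -2.2]
finger_gap: 21.4
```

Call:
{"api": "servo_tool", "payload": {"moves": [[255,0,0,0,0],[255,0,0,0,0],[255,0,0,0,0]]}}

```text
t: 8.2
eef_pos: [614.2, -120.7, 100.3]
orientation: [-1.571, 0.0, 0.061]
contact_force: [-0.1, -0.5, -1.1]
finger_gap: 21.7
```

```bash
python3 blk.py
python3 - <<'E'
from h import *
ims=[]
for n in('scene','side'):
    c=cam(n); u,v=proj(c,[[612,-150,60]])[0].astype(int); v=min(v,319);a=c['color'][v-80:v+80,u-80:u+80,::-1]; ims.append(cv2.resize(a,(400,400),interpolation=cv2.INTER_CUBIC))
cv2.imwrite('pics/c4.png',np.hstack(ims))
E
```

```text
8.2 [ 614.2 -120.7  100.3] [-1.571  0.     0.061] [-0.1 -0.5 -1.1] 21.69370386822474
tcp bank [[   1.  -196.2]]
scene base: bank [ -51.4 -218.9] [  55.8 -175. ] z [53.3 79.2] 642 ((4.0554351806640625, -202.13414001464844), (105.22373962402344, 43.39908981323242), 9.319339752197266)
side base: bank [ -43.5 -219.9] [  53.9 -175.9] z [53.6 82.4] 503 ((4.783878326416016, -200.34085083007812), (43.475738525390625, 97.99747467041016), 86.32970428466797)
```

View pics/c4.png

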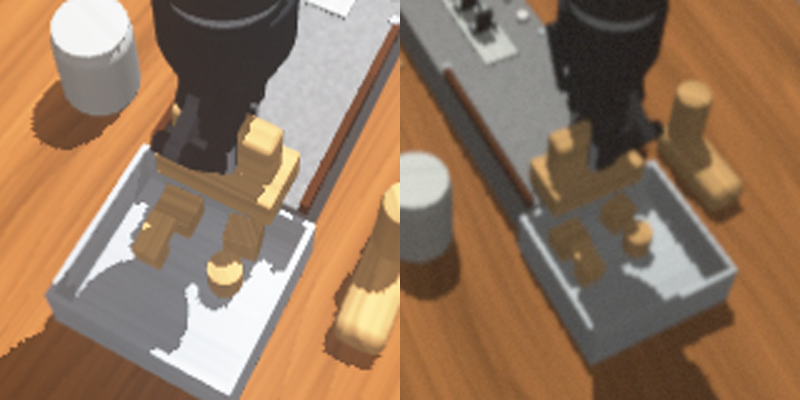

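All four offcuts lie in the tray (left crop at (175,210), (155,240), (240,235), (225,270)); none is left on the deck. I'll carry the block back.

Call:
{"api": "servo_tool", "payload": {"moves": [[255,0,-0.02,0,0],[255,0,-0.05,0.01,0],[255,0,-0.08,0.03,0],[255,-0.01,-0.08,0.06,0],[255,-0.03,-0.08,0.09,0]]}}

```text
t: 8.9
eef_pos: [580.5, -32.1, 181.7]
orientation: [-1.571, -0.004, 0.061]
contact_force: [-0.4, 0.1, -1.7]
finger_gap: 21.6
```

Call:
{"api": "servo_tool", "payload": {"moves": [[255,-0.025,0,0.038,0],[255,-0.05,0,0.076,0],[255,-0.075,0,0.114,-2],[255,-0.095,0,0.15,-5],[255,-0.104,0,0.1743,-7.4]]}}

```text
t: 9.4
eef_pos: [462.1, 136.5, 180.5]
orientation: [-1.57, 0.0, 0.194]
contact_force: [0.4, -0.3, -1.5]
finger_gap: 21.8
```

Call:
{"api": "servo_tool", "payload": {"moves": [[255,0,0.03,0,0],[255,0,0.06,0,0],[255,0,0.09,0,0],[255,0,0.115,0,0],[255,0,0.115,0,0]]}}

```text
t: 9.9
eef_pos: [461.5, 134.1, 62.5]
orientation: [-1.571, 0.006, 0.191]
contact_force: [-0.8, -0.7, -0.5]
finger_gap: 21.2
```

Call:
{"api": "servo_tool", "payload": {"moves": [[255,0,0.004,0,0],[255,0,0.008,0,0],[255,0,0.012,0,0],[255,0,0.0125,0,0],[255,0,0.0125,0,0]]}}

```text
t: 10.4
eef_pos: [464.7, 134.8, 53.2]
orientation: [-1.571, -0.001, 0.19]
contact_force: [-0.4, 0.7, -1.2]
finger_gap: 21.3
```

```bash
cat > mat.py <<'E'
from h import *
o=bot.get_obs(); print(o['t'],o['eef_pos'].round(1),o['orientation'].round(3),o['contact_force'].round(1),o['finger_gap'])
for n in('scene','side'):
    c=cam(n); W=pts(c,UV); ok=c['z_map'].ravel()>0; hsv=cv2.cvtColor(c['color'],cv2.COLOR_RGB2HSV).reshape(-1,3)
    m=ok&(np.linalg.norm(W[:,:2]-[463,134],axis=1)<58)&(W[:,2]>10)&(W[:,2]<33)&(hsv[:,1]>70)
    print(n,np.round(cv2.minAreaRect(W[m][:,:2].astype(np.float32))[0]),cv2.minAreaRect(W[m][:,:2].astype(np.float32))[1:],'z',np.percentile(W[m][:,2],[90,98]).round(1))
E
python3 mat.py
```

```text
10.4 [464.7 134.8  53.2] [-1.571e+00 -1.000e-03  1.900e-01] [-0.4  0.7 -1.2] 21.27057863168342
scene [463. 135.] ((84.29704284667969, 46.590824127197266), 11.537018775939941) z [31.8 32.7]
side [463. 132.] ((84.18244171142578, 46.481163024902344), 11.306184768676758) z [30.8 32. ]
```

Well centred. Lower the last millimetre or so, release gently, back off.

Call:
{"api": "servo_tool", "payload": {"moves": [[255,0,0.001,0,0],[255,0,0.0015,0,0],[255,0,0.0015,0,0]]}}

```text
t: 10.8
eef_pos: [464.7, 134.7, 52.3]
orientation: [-1.571, -0.001, 0.19]
contact_force: [-3.1, -1.4, 10.2]
finger_gap: 21.7
```

Call:
{"api": "servo_tool", "payload": {"moves": [[220,0,0,0,0],[180,0,0,0,0],[140,0,0,0,0],[110,0,0,0,0],[100,0,0,0,0]]}}

```text
t: 11.3
eef_pos: [464.4, 134.7, 51.2]
orientation: [-1.571, 0.0, 0.19]
contact_force: [-0.5, -0.2, 1.3]
finger_gap: 51.8
```

Call:
{"api": "servo_tool", "payload": {"moves": [[100,0,0,0,0],[100,0,-0.015,0,0],[100,0,-0.05,0,0],[100,0,-0.09,0,0],[100,0,-0.13,0,0]]}}

```text
t: 11.8
eef_pos: [463.9, 134.6, 182.4]
orientation: [-1.571, 0.001, 0.19]
contact_force: [1.0, 0.1, -0.3]
finger_gap: 51.6
```

```bash
python3 mat.py
python3 - <<'E'
from h import *
c=cam('scene'); save(c,'sc5.png'); a=c['color'][110:390,230:510,::-1]; cv2.imwrite('pics/c5.png',cv2.resize(a,(600,600),interpolation=cv2.INTER_CUBIC))
E
```

```text
11.8 [463.9 134.6 182.4] [-1.571e+00  1.000e-03  1.900e-01] [ 1.   0.1 -0.3] 51.644955241949006
scene [463. 135.] ((84.64740753173828, 46.79411315917969), 12.031951904296875) z [31.  31.8]
side [464. 132.] ((85.64381408691406, 46.960453033447266), 8.33851432800293) z [29.7 31.6]
```

View pics/c5.png

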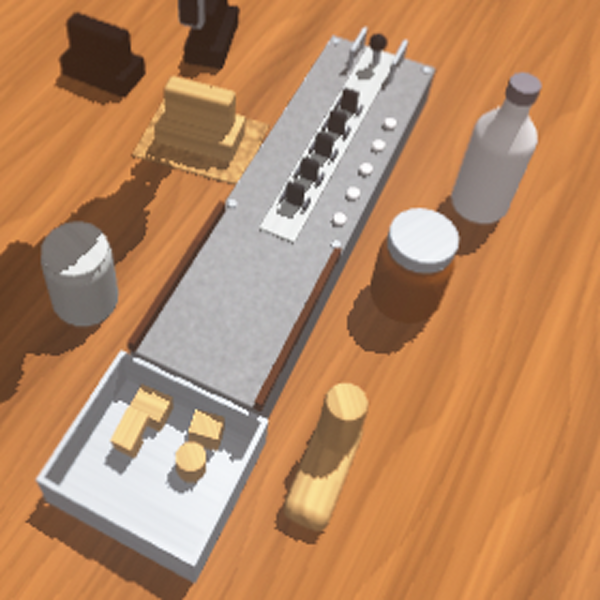

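The deck is clear, all four offcuts are down in the tray, the block stands mid-mat, and the switches and bystanders are unmoved. Now I'll shut the fingers and go in front of paddle 1.

Call:
{"api": "servo_tool", "payload": {"moves": [[255,0.03,0,-0.035,1],[255,0.06,0,-0.07,3],[255,0.09,0,-0.105,5],[255,0.1168,0,-0.1336,7.4],[255,0.1168,0,-0.1336,7.4]]}}

```text
t: 12.45
eef_pos: [607.1, 22.6, 179.1]
orientation: [-1.572, 0.0, 0.056]
contact_force: [-0.4, 0.6, -0.3]
finger_gap: 0.2
```

Call:
{"api": "servo_tool", "payload": {"moves": [[255,0,0.03,0,0],[255,0,0.06,0,0],[255,0,0.09,0,0],[255,0,0.099,0,0],[255,0,0.099,0,0]]}}

```text
t: 12.95
eef_pos: [602.0, 25.9, 80.2]
orientation: [-1.571, 0.005, 0.062]
contact_force: [-0.1, 0.2, -0.5]
finger_gap: 0.2
```

Run:
```python
from h import *
o=bot.get_obs(); p=o['eef_pos']; print(o['t'],p.round(1),o['orientation'].round(3),o['contact_force'].round(1),o['finger_gap'],tobank([p]).round(1))
ims=[]
for n in('scene','side'):
    c=cam(n); W=pts(c,UV); B=tobank(W); ok=c['z_map'].ravel()>0; hsv=cv2.cvtColor(c['color'],cv2.COLOR_RGB2HSV).reshape(-1,3)
    m=ok&(abs(B[:,0])<16)&(B[:,1]>-75)&(B[:,1]<-25)&(W[:,2]>57)&(W[:,2]<90)
    print(n,'finger',np.percentile(B[m],[1,99],axis=0).round(1).tolist(),'z',np.percentile(W[m][:,2],[0,1,5]).round(1),m.sum())
    u,v=proj(c,[[604,25,70]])[0].astype(int); a=c['color'][v-70:v+70,u-70:u+70,::-1]; ims.append(cv2.resize(a,(400,400),interpolation=cv2.INTER_CUBIC))
cv2.imwrite('pics/c6.png',np.hstack(ims))
```

```text
12.95 [602.   25.9  80.2] [-1.571  0.005  0.062] [-0.1  0.2 -0.5] 0.19947822567054344 [[ -2.3 -49.2]]
scene finger [[-10.0, -62.6], [9.2, -41.8]] z [68.8 69.4 71.5] 70
side finger [[-11.8, -64.1], [6.6, -42.8]] z [70.1 70.2 71.4] 62
```

View pics/c6.png

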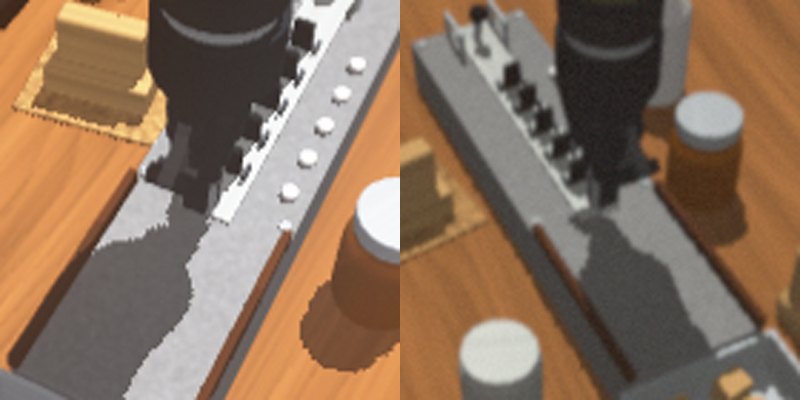

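Closed fingers (tip z ≈ 68–69, x ≈ −1) stand just before paddle 1. Drag along +y.

Call:
{"api": "servo_tool", "payload": {"moves": [[255,0.001,0,0.009,0],[255,0.001,0,0.018,0],[255,0.001,0,0.027,0],[255,0.001,0,0.036,0],[255,0.001,0,0.045,0]]}}

```text
t: 13.55
eef_pos: [602.7, 71.4, 82.6]
orientation: [-1.571, -0.0, 0.061]
contact_force: [0.4, -0.7, 0.2]
finger_gap: -0.1
```

Call:
{"api": "servo_tool", "payload": {"moves": [[255,0,0,0.01,0],[255,0,0,0.02,0],[255,0,0,0.03,0],[255,0,0,0.04,0],[255,0,0,0.05,0]]}}

```text
t: 14.05
eef_pos: [599.5, 121.3, 82.3]
orientation: [-1.571, 0.0, 0.061]
contact_force: [0.6, -1.8, 1.4]
finger_gap: 0.2
```

Call:
{"api": "servo_tool", "payload": {"moves": [[255,0,0,0.01,0],[255,0,0,0.02,0],[255,0,0,0.03,0],[255,0,0,0.04,0],[255,0,0,0.05,0]]}}

```text
t: 14.55
eef_pos: [596.4, 171.2, 82.2]
orientation: [-1.571, 0.0, 0.061]
contact_force: [0.2, -2.0, 0.5]
finger_gap: -0.0
```

Call:
{"api": "servo_tool", "payload": {"moves": [[255,0,0,0.01,0],[255,0,0,0.02,0],[255,0,0,0.03,0],[255,0,0,0.038,0],[255,0,0,0.043,0]]}}

```text
t: 15.05
eef_pos: [593.8, 214.4, 82.3]
orientation: [-1.57, -0.0, 0.062]
contact_force: [0.3, -0.2, -0.2]
finger_gap: 0.5
```

Call:
{"api": "servo_tool", "payload": {"moves": [[255,0,0,0,0],[255,0,0,0,0],[255,0,0,0,0]]}}

```text
t: 15.35
eef_pos: [593.9, 213.2, 82.3]
orientation: [-1.571, 0.0, 0.061]
contact_force: [0.5, -0.0, -0.5]
finger_gap: -0.5
```

```bash
cat > sw.py <<'E'
from h import *
o=bot.get_obs(); p=o['eef_pos']; print(o['t'],p.round(1),o['contact_force'].round(1),tobank([p]).round(1))
ims=[]
for n in('scene','side'):
    c=cam(n); W=pts(c,UV); B=tobank(W); ok=c['z_map'].ravel()>0; hsv=cv2.cvtColor(c['color'],cv2.COLOR_RGB2HSV).reshape(-1,3)
    k=ok&(hsv[:,2]<75)&(W[:,2]>56)&(W[:,2]<105)&(abs(B[:,0])<14)&(B[:,1]>-30)&(B[:,1]<240)
    nl,lab,st,_=cv2.connectedComponentsWithStats(k.reshape(400,640).astype(np.uint8))
    for l in range(1,nl):
        if st[l,4]>6:
            s=(lab==l).ravel(); print(n,'sw y',B[s][:,1].min().round(),B[s][:,1].max().round(),'ztop',W[s][:,2].max().round(1))
    u,v=proj(c,[[596,130,60]])[0].astype(int); u=max(u,80); v=max(v,80); a=c['color'][v-80:v+80,u-80:u+80,::-1]; ims.append(cv2.resize(a,(400,400),interpolation=cv2.INTER_CUBIC))
cv2.imwrite('pics/sw%.1f.png'%o['t'],np.hstack(ims))
E
python3 sw.py; ls pics
```

```text
15.35 [593.9 213.2  82.3] [ 0.5 -0.  -0.5] [[  1.1 138.3]]
scene sw y -11.0 140.0 ztop 101.7
side sw y 186.0 200.0 ztop 94.9
side sw y -12.0 139.0 ztop 102.2
c2.png
c3.png
c4.png
c5.png
c6.png
crop.png
sc5.png
scene0.png
scene_4.0.png
scene_4.1.png
scene_4.7.png
scene_5.6.png
scene_6.8.png
scene_8.2.png
side0.png
side_4.0.png
side_4.1.png
side_4.7.png
side_5.6.png
side_6.8.png
side_8.2.png
sw15.3.png
w1.png
wrist0.png
```

Call:
{"api": "servo_tool", "payload": {"moves": [[255,0,-0.02,0,0],[255,0,-0.06,0,0],[255,0,-0.1,0,0],[255,0,-0.14,0,0],[255,-0.04,-0.15,0.03,0]]}}

```text
t: 15.95
eef_pos: [558.7, 239.4, 237.4]
orientation: [-1.569, -0.01, 0.055]
contact_force: [0.2, 1.6, 0.1]
finger_gap: -0.3
```

Call:
{"api": "servo_tool", "payload": {"moves": [[255,-0.03,0,0.04,0],[255,-0.06,0,0.08,0],[255,-0.09,0,0.12,0],[255,-0.1,0,0.14,0],[255,-0.1,0,0.14,0]]}}

```text
t: 16.45
eef_pos: [442.8, 376.3, 232.3]
orientation: [-1.57, 0.0, 0.065]
contact_force: [1.4, -0.6, 0.2]
finger_gap: -0.3
```

```bash
python3 sw.py; python3 mat.py; ls -t pics|head -1; cp pics/$(ls -t pics|head -1) pics/final.png
```

```text
16.45 [442.8 376.3 232.3] [ 1.4 -0.6  0.2] [[-139.8  310.3]]
scene sw y 189.0 201.0 ztop 94.7
scene sw y -8.0 150.0 ztop 70.4
side sw y 187.0 200.0 ztop 93.7
side sw y -6.0 147.0 ztop 70.0
16.55 [444.5 374.  232.1] [-1.571 -0.     0.062] [0.5 0.1 0.1] -0.018732468022236527
scene [463. 134.] ((84.13521575927734, 46.174476623535156), 11.792898178100586) z [31.1 32. ]
side [463. 131.] ((86.8370132446289, 47.30065155029297), 5.04074239730835) z [29.9 32.1]
sw16.4.png
```

View pics/final.png

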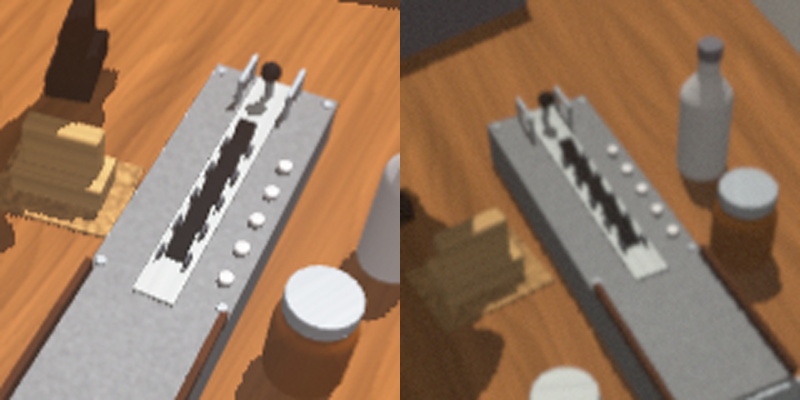

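All five paddles lie flat toward +y with their tops at or below z 70. The ball switch is unchanged at y 187–201, and the block is on its mat.

```bash
python3 -c "
from station import bot
print(bot.close_job())"
```

```text
the job is handed in; nothing more can be done
None
```

The job is done and handed in at about 16.6 s of the 58 s allowed; the hand-in gives no verdict.

- **Offcuts:** I swept all four into the scrap tray with the tan push block. The picture taken after the block was put back showed all four in the tray and nothing left on the deck.
- **Block:** It stands on the cork mat at about (463, 133), against a mat centre of (463, 134). The side camera's reading of its angle (5–8°) differs from the scene camera's (12°), because the side view is partly hidden.
- **Switches:** I knocked over the five paddles in one continuous drag with the fingers shut, with a highest force reading of about 2 N. The last check showed all five lying over, with their tops at or below z 70 mm, which by geometry is about 1.4 rad or more against the 1.05 needed.
- **Ball switch and bystanders:** The ball switch stayed on: it measures bank y 187–201 mm, as at the start within the noise. The bottle and jar look unmoved in the last picture. I last saw the tin and foot, also unmoved, just before the drag, which went nowhere near them.

The block briefly touched the aluminium strip with about 7 N while I was lowering it for the sweep. I lifted it off, moved forward and swept about 1 mm above the deck.

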